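# Fit the funnel and clamp the jar with the ratchet trigger

## Robot

A 7-joint arm with a two-finger parallel gripper is mounted at the origin on a cart in front of the work surface, level with it; the furniture and walls round the work are solid. World frame = base frame: x ahead of the robot, y to its left, z up, the work surface at z = 0. Lengths are in m, angles in rad, forces in N, time in s.
With the tool pointing down it reaches from about 0.425 to 0.875 m from the base axis. Payload 4.7 kg.
Tool frame: the origin (TCP) lies where the fingers leave the gripper's body, on its centre line; the fingertips stand 70 mm ahead of it and the grasp point (between the pads) lies 51 mm ahead of it; z points along the fingers, y is the line along which they close (so a half turn about z gives the same grasp; the last joint's range is limited). The gripper opens to 87 mm and grips with 3 to 60 N. Pads are 19 mm wide; open, the fingers measure 117 mm over their backs; the gripper's body (75 mm by 190 mm) begins 51 mm behind the grasp point.
Start: joints at [1.221, 0.321, -0.07, 1.45, 0.023, 1.371, -0.057], TCP at [0.231, -0.607, 0.292] pointing down, gripper open.
Joint ranges: [-2.86, 2.86], [-0.3, 2.09], [-1.38, 1.24], [0.06, 2.45], [-1.56, 4.7], [0.09, 2.05], [-2.69, 2.69]. Speed limits (rad/s): [2.57, 2.57, 3.14, 3.14, 3.14, 3.14, 3.14].

## Interface

Orientations are given as a rotation vector (axis times angle).
In Python, from bench import get_state, get_image, get_calibration, close_job gives the robot as it stands.
- The arm moves only by the tool send_rows, never from a script. Its argument "rows" is a list of rows, each an object of numbers: "hand": the finger opening in mm, from 0 to 87; "x", "y", "z": the shift along the world's x, y, z in mm; "roll": the turn about the world's z in degrees. A call has 1 to 10 rows; each row shifts and turns the commanded pose from where the row before left it; what a row does not reach is not made up. A row lasts 1/10 s, in which the tool goes at most 50 mm and 8.59 degrees, less where a joint would pass 70% of its speed; a pose out of reach is approached as far as the arm can. A call is refused whole if a number of a shift passes 50 or a number of a turn 8.59, either way. A call with a gripper value outside its range is refused whole. The fingers move at their own pace and stop on an object; "force" is the grip in N (left out, the last holds). Time passes only in rows, so rows that do not move let the fingers close. It gives the time, the measured TCP pose, the force, the opening and the grip force at its end, in the units of the state.
- get_state(): the state, without advancing time (a new reading comes with each control period).
- get_image(name): name is "scene" or "top"; returns the picture (420x560x3 uint8, blue, green, red); there is no depth.
- get_calibration(name): a dict with "mtx" (3x3 intrinsics, pixels), "world_from_camera" (4x4, takes a point from camera to world coordinates). Camera axes: x right, y down, z forward; pixel columns grow to the right and rows downward; lengths in m; the calibration is good to about 2 mm. A picture is of the moment at which its call begins. get_calibration takes no time and is no camera call.
- close_job(): hands the job in; it is judged then, once.
The state is a dict: "time": time; "joint_positions": joint angles; "qd": joint speeds; "joint_torque": joint torques, N m; "position": TCP position; "tool_rot": TCP orientation; "ft_force": force on the tool from outside, world axes, zero at the start; "torque": the same for the moment, N m; "grip_width": opening from 0.0 (shut) to 1.0 (fully open); "grip_force": force on a finger pad.
Only numpy, scipy, OpenCV 4.12 (cv2) and the standard library are available. Lean on these libraries where they do the work, as an engineer would, in place of code of your own. Each camera call takes 0.05 s, during which the arm holds its last target. There are 200 camera calls.

## Task

Set the steel funnel upright into the mouth of the open honey jar and let go of it; then clamp the jar for filling: pump the clamp's trigger against its handle, moving the jaw only by the trigger, until the jar stands firmly in the vee jaw and the sprung pad is pressed about half way in, and never pressed fully in, which would crack the jar. Finish while still holding the trigger squeezed, with the funnel still seated and the other things on the bench left alone.

Things in the scene. Friction and masses are not known exactly. Their poses are not given: they have to be found in the camera images.
- clamp: fixed bench jar clamp: steel base plate 358 x 76 x 8 mm with a grey housing, black handle and trigger, rod and vee jaw. Origin on the bench under the handle; x runs along the rod from handle to vee jaw, z up; plate x = -80 to 278 mm. Housing x = -26 to 48 mm, 42 mm wide, 74 mm high. Handle: upright bar, 10 mm thick along x (x = -5 to 5 mm), 24 mm wide, top 170 mm above the bench
- handle_grip (a point): point in the middle of the fixed handle, 150 mm above the bench, 20 mm below its top
- trigger_grip (a point): middle of the trigger blade, 75 mm from its hinge; blade 10 mm thick, 24 mm wide, ending 18 mm past this point. Hinge 75 mm above the bench at clamp x = 14 mm. At rest it leans away from the handle (this point at clamp x = 32 mm, z = 148 mm); squeezed home it is upright at x = 14 mm, 4 mm from the handle: 24 mm over the outsides of the pair (42 to 46 mm at rest)
- trigger: the part of the trigger that is pressed; origin on its hinge
- trigger_turn (a joint): 0 = at rest (a spring returns it, 2 to 3 N), 0.24 rad = fully squeezed, towards the handle, which is fixed. A full squeeze drives rod and jaw 12 mm towards the vee jaw (the first 1 mm of 13 is lost); a ratchet of 4 mm teeth holds them while the trigger goes back. Let it back to rest before the next squeeze. Takes up to 18 N at the grip point
- jaw: the toothed rod, 12 mm square, with the round jaw sleeve (27 mm thick, collar 31 mm) at its end, 50 mm above the bench; moves towards the vee jaw only, 78 mm at most. The sprung pad rides in it
- pad: round rubber pad, 32 mm wide, 10 mm thick, on a sprung plunger in the jaw sleeve; 50 mm above the bench
- pad_front (a point): middle of the pad's front face, which meets the jar
- pad_press (a joint): how far the pad is pressed into the jaw sleeve: 0 = free, 0.030 m = fully in; its spring gives 0.6 N per mm. A ring on the plunger reaches the sleeve when the pad is half way in (14 mm)
- jar: open round glass honey jar, 69 mm wide, 88 mm high, loose, standing on the clamp's plate (8 mm above the bench) between pad and vee jaw, 12 to 20 mm short of its seat in the vee; origin at the centre of its underside; z up. Rim 60 mm wide outside, mouth 46 mm wide. Pushed by the pad, it slides into the vee
- vee_seat (a point): point on the top of the plate where the centre of the jar's underside comes to stand when the jar is in the vee jaw (vee jaw: dark steel, two upright faces 62 mm high, bolted to the plate at a different distance each time)
- jar_funnel: wide steel jar funnel, 60 mm high, 60 g, standing loose on the bench on its stem; origin at the centre of its lower end, z up. Tapered stem 34 mm wide at the foot, 39 mm at 18 mm, then a shoulder to a straight round band 58 mm wide, 23 to 60 mm up, to be gripped across. Seated, the shoulder rests on the jar's rim, origin 66 to 68 mm above the jar's underside
- sample_jar: small closed sample jar with white lid, 55 mm wide, 67 mm high; a bystander
- jar_lid: flat round blue jar lid, 62 mm wide, 14 mm high, on the bench; a bystander
- tape_roll: roll of tape lying flat, 98 mm wide, 25 mm high; a bystander
Mind the look-alikes: they are no part of the job. Leave any purple, red or yellow look-alike of the jar_funnel alone.

How it is judged:
By the outcome, as a careful person would: the job done as asked, in the order asked, and still so for the second after the job is handed in, while the arm keeps its last pose, push and grip.
It also fails if it takes over 54 s, if anything falls off the work surface, if the arm or the gripper's body presses on something with over 40 N, if the wrist force passes 120 N, or if a joint passes its speed limit or range.

## Working session

There is one attempt and no reset: what is moved stays moved. The work goes in short steps, Python scripts to look and compute and a tool call to move; the robot and the scene stay as the last step left them, time stands still between calls to the robot, and variables do not carry over. Pictures are saved under pics/ and viewed, at most 10 in all, crops included, and the job is handed in when it is done.

Besides the shell and the picture viewer there is one more tool, called by a JSON object that holds its "name" and its "arguments". send_rows: Moves the arm, as the interface text tells. Its arguments: {"type":"object","properties":{"rows":{"type":"array","items":{"type":"object","properties":{"hand":{"type":"number"},"x":{"type":"number"},"y":{"type":"number"},"z":{"type":"number"},"roll":{"type":"number"}}}},"force":{"type":"number"}},"required":["rows"]}

```bash
mkdir -p pics
cat > h.py <<'E'
import numpy as np,cv2
from bench import *
def ray(n,u,v):
    c=get_calibration(n);K=np.array(c["mtx"]);T=np.array(c["world_from_camera"])
    d=T[:3,:3]@np.linalg.solve(K,[u,v,1]);return T[:3,3],d
def at(n,u,v,z):
    o,d=ray(n,u,v);return (o+d*(z-o[2])/d[2])
def px(n,p):
    c=get_calibration(n);K=np.array(c["mtx"]);T=np.linalg.inv(np.array(c["world_from_camera"]))
    q=K@(T[:3,:3]@np.array(p)+T[:3,3]);return q[:2]/q[2]
E
python3 - <<'E'
from h import *
for n in("scene","top"):
    im=get_image(n);cv2.imwrite(f"pics/{n}0.png",im)
    cv2.imwrite(f"pics/{n}0b.png",cv2.resize(im,(800,600),interpolation=cv2.INTER_CUBIC))
    c=get_calibration(n);print(n,np.round(c["mtx"],1),np.round(c["world_from_camera"],3))
print(get_state())
E
```

```text
scene [[418.5   0.  276. ]
 [  0.  418.5 214.1]
 [  0.    0.    1. ]] [[-0.81  -0.428  0.402  0.15 ]
 [-0.587  0.608 -0.535  0.769]
 [-0.016 -0.669 -0.743  0.96 ]
 [ 0.     0.     0.     1.   ]]
top [[485.3   0.  277.7]
 [  0.  485.3 206.5]
 [  0.    0.    1. ]] [[-1.000e-03 -9.860e-01  1.640e-01  3.690e-01]
 [-1.000e+00  4.000e-03  1.800e-02  1.230e-01]
 [-1.800e-02 -1.640e-01 -9.860e-01  1.541e+00]
 [ 0.000e+00  0.000e+00  0.000e+00  1.000e+00]]
{'time': 0.1, 'joint_positions': array([ 1.22113904,  0.32173846, -0.07012367,  1.451599  ,  0.02260085,
        1.37082073, -0.05692736]), 'qd': array([ 0.00219936, -0.0028956 ,  0.00095532, -0.00260825,  0.00245661,
        0.00102939, -0.00088648]), 'joint_torque': array([ 3.62152678e-04, -4.92571843e+01, -4.05646591e-01, -3.13397813e+01,
       -6.43079868e-02,  3.95189342e-02,  1.02325166e-04]), 'position': array([ 0.23110087, -0.60709943,  0.29125477]), 'tool_rot': array([-3.08806048e+00, -5.67990116e-01,  6.36575912e-04]), 'ft_force': array([-0.28118715,  0.0536443 ,  0.98506796]), 'torque': array([0.04381308, 0.04778163, 0.02505368]), 'grip_force': 0.0, 'grip_width': 1.0029523388915864}
```

View pics/scene0b.png

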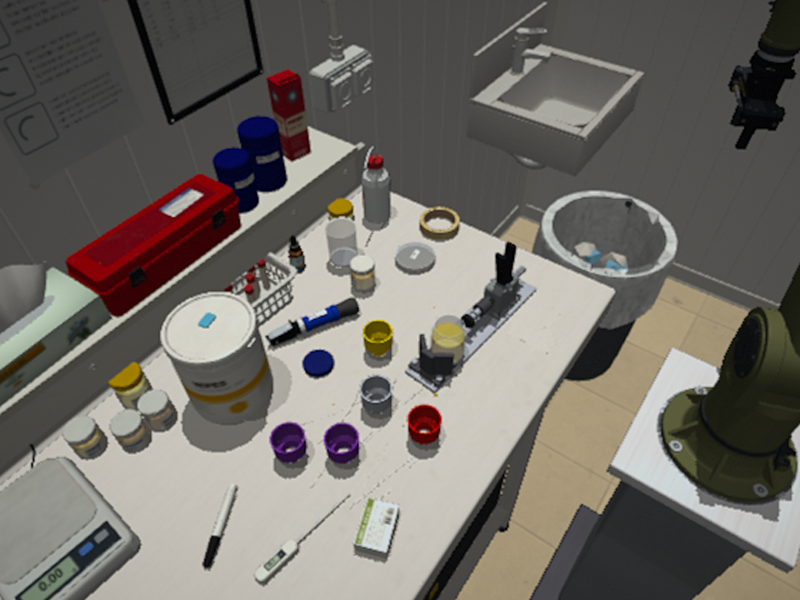

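View pics/top0b.png

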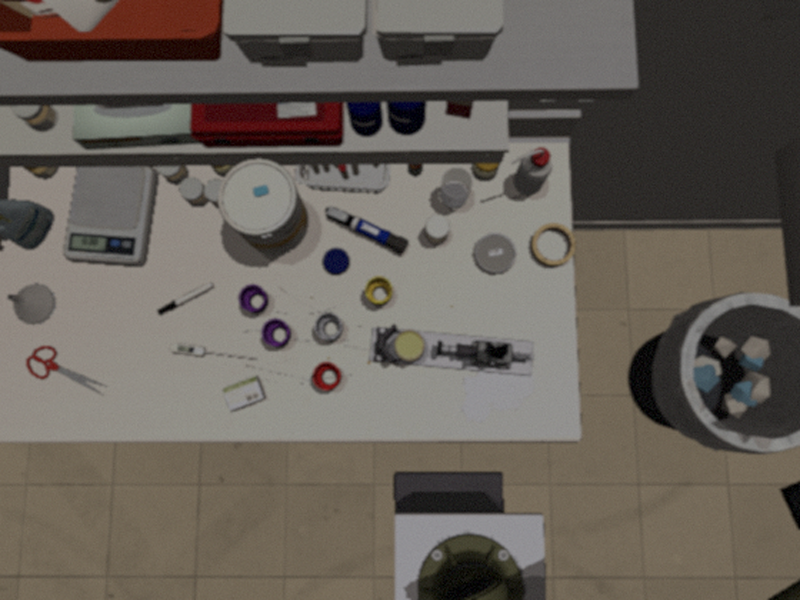

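The scene view shows the steel funnel at about (376,395), the jar at (447,340), and the clamp handle at (508,262). In the top view the funnel is at (328,327), the jar at (405,345) and the handle at about (490,352). I'll enlarge both.

Run:
```python
from h import *
a=cv2.imread("pics/top0.png")[210:280,210:390]
cv2.imwrite("pics/tc.png",cv2.resize(a,None,fx=4.4,fy=4.4,interpolation=cv2.INTER_CUBIC))
b=cv2.imread("pics/scene0.png")[160:300,240:390]
cv2.imwrite("pics/sc.png",cv2.resize(b,None,fx=4.2,fy=4.2,interpolation=cv2.INTER_CUBIC))
```

```text
(no output)
```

View pics/tc.png

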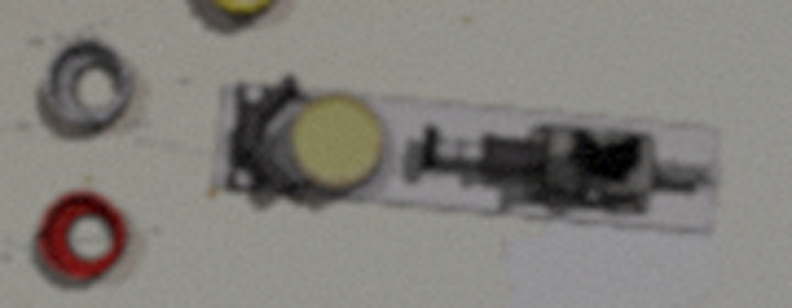

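View pics/sc.png

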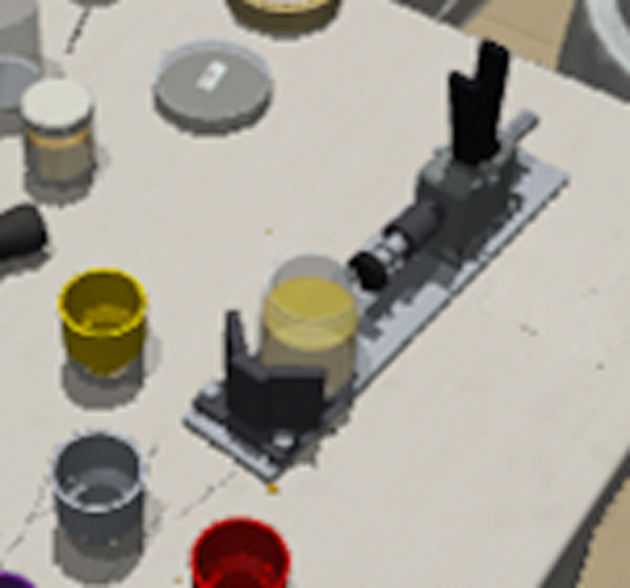

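Corners in the top crop: plate TL (228,85), BL (218,188), TR (718,128), BR (712,232). The funnel rim centre is about (90,83), and in the scene crop about (99,470).

Run:
```python
from h import *
T=lambda u,v:(u/4.4+210,v/4.4+210)
S=lambda u,v:(u/4.2+240,v/4.2+160)
P=[at("top",*T(*p),.008) for p in((228,85),(218,188),(718,128),(712,232))]
for p in P:print(np.round(p,4))
v=(P[0]+P[1]-P[2]-P[3])[:2];L=np.linalg.norm(v)/2;v/=np.linalg.norm(v);print("len",L,"yaw",np.degrees(np.arctan2(v[1],v[0])))
c=(sum(P)/4)[:2];o=c-v*.099;print("top clamp origin",o)
S4=[at("scene",*S(*p),.008) for p in((185,418),(272,478),(568,180))]
for p in S4:print("sc",np.round(p,4))
print("handle top scene",at("scene",*S(493,44),.17),at("top",*T(605,150),.17))
print("funnel",at("top",*T(90,83),.06),at("scene",*S(99,470),.06))
print("jar rim",at("top",*T(335,140),.090),"scene",at("scene",*S(313,295),.096))
```

```text
[0.5514 0.2016 0.008 ]
[0.4771 0.2085 0.008 ]
[ 0.5191 -0.1503  0.008 ]
[ 0.445  -0.1435  0.008 ]
len 0.35344425449906014 yaw 84.77035458000111
top clamp origin [ 0.48913972 -0.06949158]
sc [0.5465 0.2083 0.008 ]
sc [0.4734 0.2147 0.008 ]
sc [ 0.4392 -0.1333  0.008 ]
handle top scene [ 0.48756788 -0.06357827  0.17      ] [ 0.48939835 -0.04867589  0.17      ]
funnel [0.546975   0.29555814 0.06      ] [0.54537463 0.30131643 0.06      ]
jar rim [0.50375768 0.12442711 0.09      ] scene [0.49864557 0.13426652 0.096     ]
```

```bash
cat > ov.py <<'E'
from h import *
def ov(ims,clamp,jar,fun,out,tri=True):
    x,y,a=clamp;a=np.radians(a);R=np.array([[np.cos(a),-np.sin(a)],[np.sin(a),np.cos(a)]])
    w=lambda p:np.r_[R@np.array(p[:2])+[x,y],p[2]]
    t=np.linspace(0,2*np.pi,60)
    C=lambda c,r,z:[np.r_[c[0]+r*np.cos(k),c[1]+r*np.sin(k),z] for k in t]
    B=lambda x0,x1,hw,z:[w(p) for p in((x0,-hw,z),(x1,-hw,z),(x1,hw,z),(x0,hw,z),(x0,-hw,z))]
    L=[(B(-.08,.278,.038,.008),(0,255,0)),(B(-.005,.005,.012,.17),(0,0,255)),(B(-.026,.048,.021,.074),(255,255,0)),
       (C(jar,.03,.096),(255,0,255)),(C(jar,.0345,.008),(255,0,255)),(C(fun,.029,.06),(0,0,255)),(C(fun,.017,.0),(0,255,255))]
    res=[]
    for n,(x0,y0,x1,y1),f in(("top",(210,205,390,285),4.4),("scene",(240,160,390,300),4.2)):
        im=cv2.resize(ims[n][y0:y1,x0:x1],None,fx=f,fy=f,interpolation=cv2.INTER_CUBIC)
        for l,c in L:
            q=[((px(n,p)-[x0,y0]+.5)*f).astype(int) for p in l];cv2.polylines(im,[np.array(q)],False,c,1)
        res.append(im)
    h=600;s=res[1][:h];top=res[0]
    W=800;can=np.zeros((600,800,3),np.uint8)
    a_=cv2.resize(top,(560,int(560*top.shape[0]/top.shape[1])),interpolation=cv2.INTER_AREA)
    cv2.imwrite(out+"_t.png",top);cv2.imwrite(out+"_s.png",s)
    return top,s
E
python3 - <<'E'
from ov import *
ims={n:cv2.imread(f"pics/{n}0.png") for n in("top","scene")}
t,s=ov(ims,(.4875,-.0665,84.9),(.501,.129),(.546,.2985),"pics/o1")
c=np.zeros((600,800,3),np.uint8)
t=cv2.resize(t,(0,0),fx=1,fy=1);
s=cv2.resize(s,(0,0),fx=.9,fy=.9)
t1=t[:250,:400]; t2=t[:250,400:]
s=s[:600,:]
c[:s.shape[0],:min(s.shape[1],560)]=s[:,:560]
# top rotated to fit on the right
r=cv2.rotate(t,cv2.ROTATE_90_CLOCKWISE);r=cv2.resize(r,(230,int(r.shape[0]*230/r.shape[1])))[:600]
c[:r.shape[0],568:568+r.shape[1]]=r
cv2.imwrite("pics/o1.png",c)
E
```

```text
(no output)
```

View pics/o1.png

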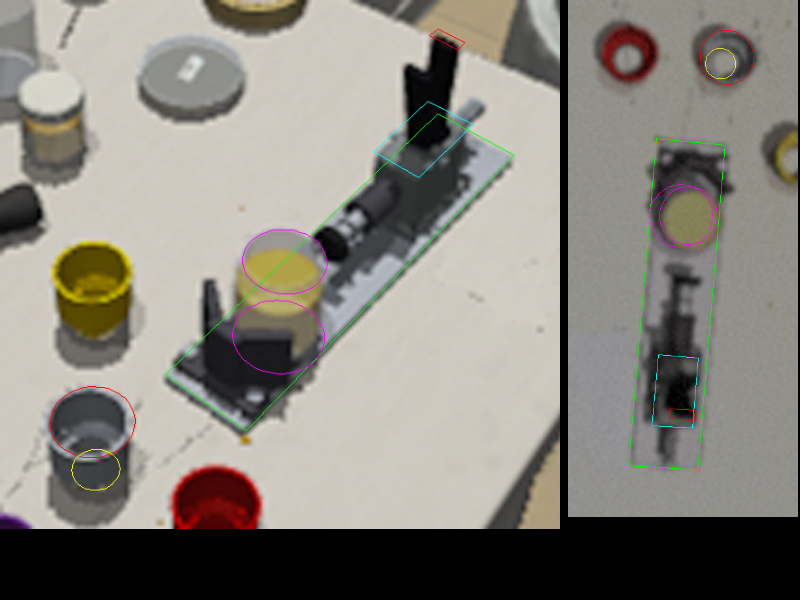

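The overlay is close, but the two cameras disagree by a few mm. I'll use the coloured objects to find the inter-camera offset and the clearance round the funnel.

Run:
```python
from h import *
from scipy.optimize import minimize
ims={n:cv2.imread(f"pics/{n}0.png") for n in("top","scene")}
def sil(n,c,secs):
    m=np.zeros((420*8,560*8),np.uint8);t=np.linspace(0,2*np.pi,40)
    pts=[px(n,(c[0]+r*np.cos(k),c[1]+r*np.sin(k),z)) for r,z in secs for k in t]
    h=cv2.convexHull(np.array(pts,np.float32))[:,0]
    M=cv2.moments(h);return np.array([M["m10"]/M["m00"],M["m01"]/M["m00"]]),M["m00"]
F=[(.017,0),(.029,.023),(.029,.06)];L=[(.031,0),(.031,.014)]
ranges={"red":((0,6),(.47,.30),F),"yellow":((22,32),(.6,.22),F),"blue":((112,125),(.65,.29),L),"purple":((130,150),(.54,.36),F)}
for k,((a,b),g,secs) in ranges.items():
    r=[]
    for n in ims:
        hsv=cv2.cvtColor(ims[n],cv2.COLOR_BGR2HSV)
        m=cv2.inRange(hsv,(a,110,40),(b,255,255))
        m=cv2.morphologyEx(m,cv2.MORPH_CLOSE,np.ones((5,5)))
        cn,_=cv2.findContours(m,cv2.RETR_EXTERNAL,cv2.CHAIN_APPROX_NONE)
        p=px(n,(*g,.03))
        best=min([c for c in cn if cv2.contourArea(c)>60],key=lambda c:np.hypot(*(c[:,0].mean(0)-p)))
        f=np.zeros(m.shape,np.uint8);cv2.drawContours(f,[cv2.convexHull(best)],-1,1,-1)
        cen=np.argwhere(f).mean(0)[::-1]
        s=minimize(lambda q:((sil(n,q,secs)[0]-cen)**2).sum(),g,method="Nelder-Mead",options=dict(xatol=1e-5,fatol=1e-6)).x
        r.append(s);print(k,n,np.round(s,4),"area",f.sum(),round(sil(n,s,secs)[1]))
    print("  scene-top",np.round(r[1]-r[0],4))
```

```text
Traceback (most recent call last):
  File "h.py", line 9, in px
    c=get_calibration(n);K=np.array(c["mtx"]);T=np.linalg.inv(np.array(c["world_from_camera"]))
ValueError: time passes only in moves, steps and waits
```

```bash
cat > h.py <<'E'
import numpy as np,cv2,functools
from bench import *
@functools.lru_cache
def cal(n):
    c=get_calibration(n);return np.array(c["mtx"]),np.array(c["world_from_camera"])
def at(n,u,v,z):
    K,T=cal(n);o=T[:3,3];d=T[:3,:3]@np.linalg.solve(K,[u,v,1]);return o+d*(z-o[2])/d[2]
def px(n,p):
    K,T=cal(n);T=np.linalg.inv(T);q=K@(T[:3,:3]@np.array(p)+T[:3,3]);return q[:2]/q[2]
E
cat > fit.py <<'E'
from h import *
from scipy.optimize import minimize
def sil(n,c,secs):
    t=np.linspace(0,2*np.pi,40)
    pts=[px(n,(c[0]+r*np.cos(k),c[1]+r*np.sin(k),z)) for r,z in secs for k in t]
    M=cv2.moments(cv2.convexHull(np.array(pts,np.float32)));return np.array([M["m10"]/M["m00"],M["m01"]/M["m00"]]),M["m00"]
F=[(.017,0),(.029,.023),(.029,.06)];L=[(.031,0),(.031,.014)]
def locate(n,cen,g,secs):
    return minimize(lambda q:((sil(n,q,secs)[0]-cen)**2).sum(),g,method="Nelder-Mead",options=dict(xatol=1e-5,fatol=1e-6)).x
E
python3 - <<'E'
from fit import *
ims={n:cv2.imread(f"pics/{n}0.png") for n in("top","scene")}
R={"red":((0,6),(.47,.30),F),"yellow":((22,32),(.6,.22),F),"blue":((112,125),(.65,.29),L),"purple":((130,150),(.54,.36),F)}
for k,((a,b),g,secs) in R.items():
    r=[]
    for n in ims:
        m=cv2.inRange(cv2.cvtColor(ims[n],cv2.COLOR_BGR2HSV),(a,110,40),(b,255,255))
        m=cv2.morphologyEx(m,cv2.MORPH_CLOSE,np.ones((5,5)))
        cn,_=cv2.findContours(m,cv2.RETR_EXTERNAL,cv2.CHAIN_APPROX_NONE)
        p=px(n,(*g,.03))
        best=min([c for c in cn if cv2.contourArea(c)>60],key=lambda c:np.hypot(*(c[:,0].mean(0)-p)))
        f=np.zeros(m.shape,np.uint8);cv2.drawContours(f,[cv2.convexHull(best)],-1,1,-1)
        s=locate(n,np.argwhere(f).mean(0)[::-1],g,secs)
        r.append(s);print(k,n,np.round(s,4),"area",f.sum(),round(sil(n,s,secs)[1]))
    print("  scene-top",np.round(r[1]-r[0],4))
E
```

```text
red top [0.443  0.3024] area 296 308
red scene [0.4418 0.3025] area 557 546
  scene-top [-0.0012  0.0001]
yellow top [0.6289 0.1913] area 282 302
yellow scene [0.6269 0.1922] area 444 439
  scene-top [-0.002   0.0009]
blue top [0.7038 0.2898] area 219 300
blue scene [0.7026 0.2915] area 299 367
  scene-top [-0.0012  0.0017]
purple top [0.5367 0.4145] area 270 318
purple scene [0.5365 0.4148] area 553 572
  scene-top [-0.0002  0.0003]
```

Calibration agrees to about 1.5 mm. The funnel is at about (0.5475, 0.300), and its neighbours are at least 105 mm away. I'll move over with the tool yawed to the clamp axis.

{"name": "send_rows", "arguments": {"rows": [{"x": 28, "y": 30, "roll": -2.6, "hand": 80}, {"x": 28, "y": 30, "roll": -2.6}, {"x": 28, "y": 30, "roll": -2.6}, {"x": 28, "y": 30, "roll": -2.6}, {"x": 28, "y": 30, "roll": -2.6}, {"x": 28, "y": 30, "roll": -2.6}, {"x": 28, "y": 30, "roll": -2.6}, {"x": 28, "y": 30, "roll": -2.6}, {"x": 28, "y": 30, "roll": -2.6}, {"x": 28, "y": 30, "roll": -2.6}]}}

```text
schema error: expected keys hand, x, y, z, roll
```

{"name": "send_rows", "arguments": {"rows": [{"x": 2, "y": 40}, {"x": 2, "y": 40}, {"x": 2, "y": 40}, {"x": 2, "y": 40}, {"x": 2, "y": 40}, {"x": 2, "y": 40}, {"x": 2, "y": 40}, {"x": 2, "y": 40}, {"x": 2, "y": 40}, {"x": 2, "y": 40}]}}

```text
schema error: expected keys hand, x, y, z, roll
```

{"name": "send_rows", "arguments": {"rows": [{"x": 3, "y": 40}, {"x": 3, "y": 40}, {"x": 3, "y": 40}, {"x": 3, "y": 40}, {"x": 3, "y": 40}, {"z": 0}, {"z": 0}]}}

```text
schema error: expected keys hand, x, y, z, roll
```

{"name": "send_rows", "arguments": {"rows": [{"x": 28, "y": 30, "z": 0, "roll": -2.6, "hand": 80}, {"x": 28, "y": 30, "z": 0, "roll": -2.6, "hand": 80}, {"x": 28, "y": 30, "z": 0, "roll": -2.6, "hand": 80}, {"x": 28, "y": 30, "z": 0, "roll": -2.6, "hand": 80}, {"x": 28, "y": 30, "z": 0, "roll": -2.6, "hand": 80}, {"x": 28, "y": 30, "z": 0, "roll": -2.6, "hand": 80}, {"x": 28, "y": 30, "z": 0, "roll": -2.6, "hand": 80}, {"x": 28, "y": 30, "z": 0, "roll": -2.6, "hand": 80}, {"x": 28, "y": 30, "z": 0, "roll": -2.6, "hand": 80}, {"x": 28, "y": 30, "z": 0, "roll": -2.6, "hand": 80}]}}

```text
time: 1.1
position: [0.512, -0.3061, 0.2919]
tool_rot: [-3.138, 0.144, 0.001]
ft_force: [0.0, -0.9, 1.3]
grip_width: 0.917
grip_force: 0.0
```

{"name": "send_rows", "arguments": {"rows": [{"x": 2, "y": 40, "z": 0, "roll": 0, "hand": 80}, {"x": 2, "y": 40, "z": 0, "roll": 0, "hand": 80}, {"x": 2, "y": 40, "z": 0, "roll": 0, "hand": 80}, {"x": 2, "y": 40, "z": 0, "roll": 0, "hand": 80}, {"x": 2, "y": 40, "z": 0, "roll": 0, "hand": 80}, {"x": 2, "y": 40, "z": 0, "roll": 0, "hand": 80}, {"x": 2, "y": 40, "z": 0, "roll": 0, "hand": 80}, {"x": 2, "y": 40, "z": 0, "roll": 0, "hand": 80}, {"x": 2, "y": 40, "z": 0, "roll": 0, "hand": 80}, {"x": 2, "y": 40, "z": 0, "roll": 0, "hand": 80}]}}

```text
time: 2.1
position: [0.5308, 0.094, 0.292]
tool_rot: [3.138, -0.142, -0.001]
ft_force: [-0.4, -0.4, 0.4]
grip_width: 0.92
grip_force: 0.0
```

{"name": "send_rows", "arguments": {"rows": [{"x": 3, "y": 40, "z": 0, "roll": 0, "hand": 80}, {"x": 3, "y": 40, "z": 0, "roll": 0, "hand": 80}, {"x": 3, "y": 40, "z": 0, "roll": 0, "hand": 80}, {"x": 3, "y": 40, "z": 0, "roll": 0, "hand": 80}, {"x": 3, "y": 40, "z": 0, "roll": 0, "hand": 80}, {"x": 0, "y": 0, "z": 0, "roll": 0, "hand": 80}, {"x": 0, "y": 0, "z": 0, "roll": 0, "hand": 80}]}}

```text
time: 2.8
position: [0.5456, 0.2935, 0.2915]
tool_rot: [3.138, -0.137, -0.002]
ft_force: [0.2, -1.0, -0.0]
grip_width: 0.915
grip_force: 0.0
```

{"name": "send_rows", "arguments": {"rows": [{"x": 2, "y": 6, "z": -35, "roll": 0, "hand": 80}, {"x": 0, "y": 0, "z": -40, "roll": 0, "hand": 80}, {"x": 0, "y": 0, "z": -40, "roll": 0, "hand": 80}, {"x": 0, "y": 0, "z": -40, "roll": 0, "hand": 80}, {"x": 0, "y": 0, "z": -25, "roll": 0, "hand": 80}, {"x": 0, "y": 0, "z": -14, "roll": 0, "hand": 80}, {"x": 0, "y": 0, "z": 0, "roll": 0, "hand": 80}, {"x": 0, "y": 0, "z": 0, "roll": 0, "hand": 80}]}}

```text
time: 3.6
position: [0.5492, 0.2982, 0.0994]
tool_rot: [-3.138, 0.143, -0.002]
ft_force: [-0.5, 1.0, 1.5]
grip_width: 0.919
grip_force: 0.0
```

Run:
```python
from h import *
t=get_image("top");s=get_image("scene")
u,v=px("top",(.5475,.3,.06)).astype(int);a=cv2.resize(t[v-30:v+30,u-35:u+35],None,fx=5,fy=5,interpolation=cv2.INTER_CUBIC);print(u-35,v-30)
u,v=px("scene",(.5475,.3,.06)).astype(int);b=cv2.resize(s[v-40:v+40,u-40:u+40],None,fx=5,fy=5,interpolation=cv2.INTER_CUBIC);print(u-40,v-40)
c=np.zeros((400,760,3),np.uint8);c[:300,:350]=a;c[:,355:755]=b;cv2.imwrite("pics/g1.png",c)
```

```text
194 198
223 231
```

View pics/g1.png

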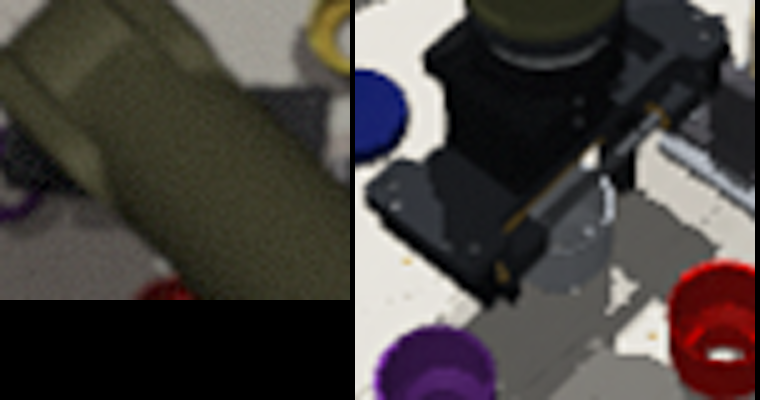

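The picture shows the funnel between the two open fingers, at about (565,240). Closing.

{"name": "send_rows", "arguments": {"force": 12, "rows": [{"x": 0, "y": 0, "z": -1, "roll": 0, "hand": 50}, {"x": 0, "y": 0, "z": 0, "roll": 0, "hand": 50}, {"x": 0, "y": 0, "z": 0, "roll": 0, "hand": 50}, {"x": 0, "y": 0, "z": 0, "roll": 0, "hand": 50}, {"x": 0, "y": 0, "z": 0, "roll": 0, "hand": 50}, {"x": 0, "y": 0, "z": 0, "roll": 0, "hand": 50}]}}

```text
time: 4.3
position: [0.5484, 0.2987, 0.0977]
tool_rot: [-3.138, 0.141, -0.001]
ft_force: [-0.8, 0.3, 3.3]
grip_width: 0.674
grip_force: 12.0
```

Run:
```python
from h import *
T=lambda u,v:((u+.5)/4.4-.5+210,(v+.5)/4.4-.5+210)
S=lambda u,v:((u+.5)/4.2-.5+240,(v+.5)/4.2-.5+160)
for z in(.06,.07,.08,.09):
    print(z,at("top",*T(337,142),z)[:2].round(4),at("scene",*S(312,301),z)[:2].round(4))
print("rim scene",at("scene",*S(312,290),.096))
# honey blob centroid in both images
for n,fn,g in(("top","pics/top0.png",(.505,.126,.075)),("scene","pics/scene0.png",(.505,.128,.075))):
    im=cv2.imread(fn);m=cv2.inRange(cv2.cvtColor(im,cv2.COLOR_BGR2HSV),(20,60,90),(35,255,255))
    k,l,st,c=cv2.connectedComponentsWithStats(m);p=px(n,g)
    i=min([i for i in range(1,k) if st[i,4]>60],key=lambda i:np.hypot(*(c[i]-p)));print(n,st[i],c[i])
    if n=="top":
        for z in(.06,.07,.08,.09):print(at("top",*c[i],z)[:2].round(4))
P=[at("top",*T(*p),.008) for p in((228,85),(218,188),(718,128),(712,232))]
c=(sum(P)/4)[:2];v=np.array([np.cos(np.radians(84.8)),np.sin(np.radians(84.8))]);o=c-v*.099;print("clamp",o,"axis at .197",o+v*.197)
```

```text
0.06 [0.5063 0.1242] [0.5126 0.112 ]
0.07 [0.5054 0.1242] [0.5085 0.1193]
0.08 [0.5045 0.1242] [0.5045 0.1266]
0.09 [0.5036 0.1242] [0.5005 0.1339]
rim scene [0.50295352 0.13057963 0.096     ]
top [277 232  20  20 324] [286.13580247 241.37962963]
[0.5079 0.1244]
[0.5069 0.1244]
[0.506  0.1244]
[0.5051 0.1244]
scene [302 226  23  26 425] [313.49176471 236.82823529]
clamp [ 0.49041402 -0.06829577] axis at .197 [0.50826864 0.12789346]
```

{"name": "send_rows", "arguments": {"rows": [{"x": 0, "y": 0, "z": 15, "roll": 0, "hand": 50}, {"x": 0, "y": 0, "z": 30, "roll": 0, "hand": 50}, {"x": 0, "y": 0, "z": 35, "roll": 0, "hand": 50}, {"x": 0, "y": 0, "z": 35, "roll": 0, "hand": 50}, {"x": 0, "y": 0, "z": 25, "roll": 0, "hand": 50}, {"x": 0, "y": 0, "z": 0, "roll": 0, "hand": 50}, {"x": 0, "y": 0, "z": 0, "roll": 0, "hand": 50}]}}

```text
time: 5.0
position: [0.5483, 0.2985, 0.238]
tool_rot: [-3.138, 0.141, -0.002]
ft_force: [-0.0, 0.5, -1.2]
grip_width: 0.672
grip_force: 12.0
```

{"name": "send_rows", "arguments": {"rows": [{"x": -6, "y": -25, "z": 0, "roll": 0, "hand": 50}, {"x": -6, "y": -25, "z": 0, "roll": 0, "hand": 50}, {"x": -6, "y": -25, "z": 0, "roll": 0, "hand": 50}, {"x": -6, "y": -25, "z": 0, "roll": 0, "hand": 50}, {"x": -6, "y": -25, "z": 0, "roll": 0, "hand": 50}, {"x": -6, "y": -25, "z": 0, "roll": 0, "hand": 50}, {"x": -6, "y": -23, "z": -12, "roll": 0, "hand": 50}, {"x": 0, "y": 0, "z": -12, "roll": 0, "hand": 50}, {"x": 0, "y": 0, "z": 0, "roll": 0, "hand": 50}, {"x": 0, "y": 0, "z": 0, "roll": 0, "hand": 50}]}}

```text
time: 6.0
position: [0.5057, 0.1266, 0.2125]
tool_rot: [-3.138, 0.139, 0.003]
ft_force: [-1.0, 0.3, -0.2]
grip_width: 0.67
grip_force: 12.0
```

Run:
```python
from h import *
st=get_state();p=st["position"];print(p)
s=get_image("scene")
u,v=px("scene",(.506,.1255,.1)).astype(int);print(u-50,v-40)
f=8;b=cv2.resize(s[v-40:v+35,u-50:u+50],None,fx=f,fy=f,interpolation=cv2.INTER_CUBIC)
t=np.linspace(0,6.283,60)
def C(c,r,z,col):
    q=[((px("scene",(c[0]+r*np.cos(k),c[1]+r*np.sin(k),z))-[u-50,v-40]+.5)*f-.5).astype(int) for k in t];cv2.polylines(b,[np.array(q)],True,col,1)
z0=p[2]-.098
C(p,.017,z0,(0,255,255));C(p,.029,z0+.06,(0,0,255));C(p,.029,z0+.023,(0,0,255))
C((.506,.1255),.03,.096,(255,0,255));C((.506,.1255),.023,.096,(255,0,255));C((.506,.1255),.0345,.008,(255,255,0))
cv2.imwrite("pics/j1.png",b)
```

```text
[0.50574487 0.12655861 0.21253298]
264 186
```

View pics/j1.png

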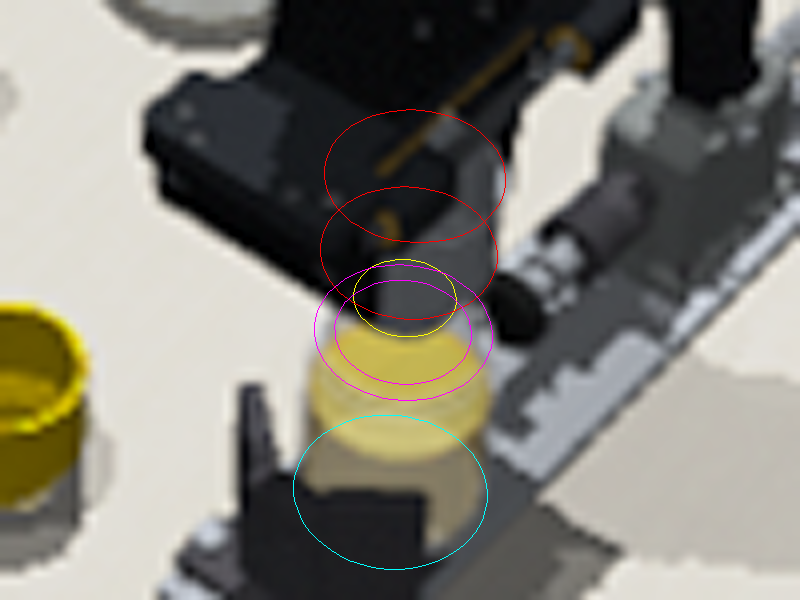

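The funnel and jar outlines match their predictions to about 1 mm (foot at (405,300), mouth at (403,332)). Lowering it in.

{"name": "send_rows", "arguments": {"rows": [{"x": 0, "y": -1, "z": -8, "roll": 0, "hand": 50}, {"x": 0, "y": 0, "z": -8, "roll": 0, "hand": 50}, {"x": 0, "y": 0, "z": -8, "roll": 0, "hand": 50}, {"x": 0, "y": 0, "z": -6, "roll": 0, "hand": 50}, {"x": 0, "y": 0, "z": -4, "roll": 0, "hand": 50}, {"x": 0, "y": 0, "z": -2, "roll": 0, "hand": 50}, {"x": 0, "y": 0, "z": 0, "roll": 0, "hand": 50}]}}

```text
time: 6.75
position: [0.5062, 0.1245, 0.1771]
tool_rot: [3.138, -0.141, -0.001]
ft_force: [-0.6, 0.1, -0.3]
grip_width: 0.677
grip_force: 12.0
```

{"name": "send_rows", "arguments": {"rows": [{"x": 0, "y": 0, "z": -1.5, "roll": 0, "hand": 50}, {"x": 0, "y": 0, "z": -1.5, "roll": 0, "hand": 50}, {"x": 0, "y": 0, "z": 0, "roll": 0, "hand": 50}]}}

```text
time: 7.05
position: [0.5062, 0.1245, 0.1742]
tool_rot: [3.138, -0.141, -0.0]
ft_force: [0.4, -0.2, -0.2]
grip_width: 0.676
grip_force: 12.0
```

{"name": "send_rows", "arguments": {"rows": [{"x": 0, "y": 0, "z": -1, "roll": 0, "hand": 50}, {"x": 0, "y": 0, "z": 0, "roll": 0, "hand": 50}]}}

```text
time: 7.25
position: [0.5062, 0.1245, 0.1732]
tool_rot: [3.138, -0.141, -0.0]
ft_force: [-0.7, -0.1, -0.9]
grip_width: 0.674
grip_force: 12.0
```

{"name": "send_rows", "arguments": {"rows": [{"x": 0, "y": 0, "z": -1, "roll": 0, "hand": 50}, {"x": 0, "y": 0, "z": 0, "roll": 0, "hand": 50}]}}

```text
time: 7.45
position: [0.5064, 0.1245, 0.1724]
tool_rot: [3.138, -0.141, 0.0]
ft_force: [-0.3, -0.3, 1.2]
grip_width: 0.673
grip_force: 12.0
```

{"name": "send_rows", "arguments": {"rows": [{"x": 0, "y": 0, "z": 0, "roll": 0, "hand": 62}, {"x": 0, "y": 0, "z": 0, "roll": 0, "hand": 66}, {"x": 0, "y": 0, "z": 0, "roll": 0, "hand": 72}, {"x": 0, "y": 0, "z": 0, "roll": 0, "hand": 78}, {"x": 0, "y": 0, "z": 0, "roll": 0, "hand": 78}, {"x": 0, "y": 0, "z": 15, "roll": 0, "hand": 78}, {"x": 0, "y": 0, "z": 30, "roll": 0, "hand": 80}, {"x": 0, "y": 0, "z": 35, "roll": 0, "hand": 80}, {"x": 0, "y": 0, "z": 25, "roll": 0, "hand": 80}, {"x": 0, "y": 0, "z": 0, "roll": 0, "hand": 80}]}}

```text
time: 8.45
position: [0.5083, 0.1255, 0.2825]
tool_rot: [-3.137, 0.141, -0.013]
ft_force: [0.2, -0.3, 0.4]
grip_width: 0.922
grip_force: 0.0
```

{"name": "send_rows", "arguments": {"rows": [{"x": -2, "y": -20, "z": 0, "roll": 0, "hand": 84}, {"x": -2, "y": -25, "z": 0, "roll": 0, "hand": 84}, {"x": -2, "y": -30, "z": 0, "roll": 0, "hand": 84}, {"x": -2, "y": -30, "z": 0, "roll": 0, "hand": 84}, {"x": -3, "y": -30, "z": 0, "roll": 0, "hand": 84}, {"x": -3, "y": -30, "z": 0, "roll": 0, "hand": 84}, {"x": -2, "y": -20, "z": 0, "roll": 0, "hand": 84}, {"x": 0, "y": 0, "z": 0, "roll": 0, "hand": 84}, {"x": 0, "y": 0, "z": 0, "roll": 0, "hand": 84}]}}

```text
time: 9.35
position: [0.4901, -0.0599, 0.2772]
tool_rot: [-3.138, 0.142, 0.0]
ft_force: [0.6, 0.7, -1.0]
grip_width: 0.964
grip_force: 0.0
```

```bash
cat > look.py <<'E'
import sys
from h import *
def look(name,clamp=(.490,-.068,84.8),box=(290,160,390,260),f=6):
    p=get_state()["position"];print(p.round(4),get_state()["ft_force"].round(1))
    s=get_image("scene");x0,y0,x1,y1=box
    cv2.imwrite("pics/"+name+"_raw.png",s)
    b=cv2.resize(s[y0:y1,x0:x1],None,fx=f,fy=f,interpolation=cv2.INTER_CUBIC)
    a=np.radians(clamp[2]);R=np.array([[np.cos(a),-np.sin(a)],[np.sin(a),np.cos(a)]])
    def L(pts,col):
        q=[((px("scene",(*(R@np.array(k[:2])+clamp[:2]),k[2]))-[x0,y0]+.5)*f-.5).astype(int) for k in pts];cv2.polylines(b,[np.array(q)],False,col,1)
    L([(-.005,.012,.17),(.005,.012,.17),(.005,-.012,.17),(-.005,-.012,.17),(-.005,.012,.17)],(0,0,255))
    L([(.005,.012,.17),(.005,.012,.08),(.005,-.012,.08),(.005,-.012,.17)],(0,0,255))
    L([(-.026,-.021,.074),(.048,-.021,.074),(.048,.021,.074),(-.026,.021,.074),(-.026,-.021,.074)],(255,255,0))
    L([(-.08,-.038,.008),(.278,-.038,.008),(.278,.038,.008),(-.08,.038,.008),(-.08,-.038,.008)],(0,255,0))
    cv2.imwrite("pics/"+name+".png",b)
E
python3 -c "
from look import *
look('k1',box=(280,140,400,260),f=5)"
```

```text
[ 0.4901 -0.0599  0.2772] [ 0.6  0.7 -1. ]
```

View pics/k1.png

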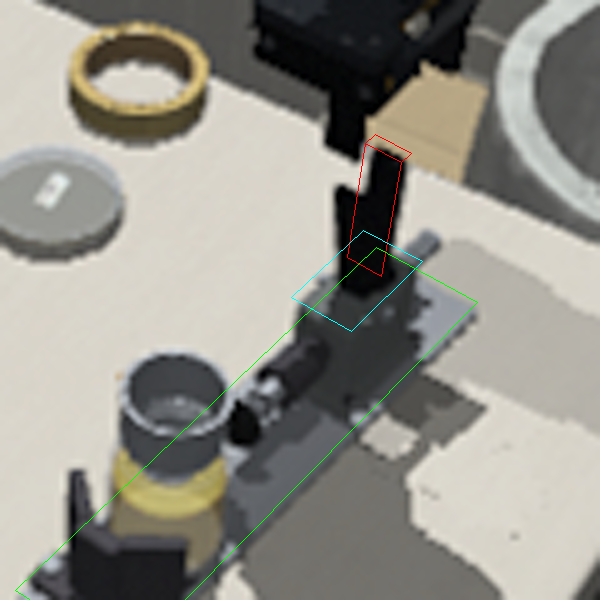

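The picture shows the funnel seated upright on the jar at about (175,410) and the handle top at (390,155), within a few mm of the model. I'll descend over handle and trigger.

{"name": "send_rows", "arguments": {"rows": [{"x": -1, "y": -0.5, "z": -15, "roll": 0, "hand": 84}, {"x": 0, "y": 0, "z": -20, "roll": 0, "hand": 84}, {"x": 0, "y": 0, "z": -20, "roll": 0, "hand": 84}, {"x": 0, "y": 0, "z": -15, "roll": 0, "hand": 84}, {"x": 0, "y": 0, "z": -6, "roll": 0, "hand": 84}, {"x": 0, "y": 0, "z": 0, "roll": 0, "hand": 84}, {"x": 0, "y": 0, "z": 0, "roll": 0, "hand": 84}]}}

```text
time: 10.1
position: [0.4898, -0.0603, 0.202]
tool_rot: [3.138, -0.139, 0.002]
ft_force: [0.7, 0.1, -0.2]
grip_width: 0.969
grip_force: 0.0
```

{"name": "send_rows", "arguments": {"force": 30, "rows": [{"x": 0, "y": 0, "z": 0, "roll": 0, "hand": 60}, {"x": 0, "y": 0, "z": 0, "roll": 0, "hand": 55}, {"x": 0, "y": 0, "z": 0, "roll": 0, "hand": 50}, {"x": 0, "y": 0, "z": 0, "roll": 0, "hand": 45}, {"x": 0, "y": 0, "z": 0, "roll": 0, "hand": 45}]}}

```text
time: 10.6
position: [0.49, -0.0589, 0.2023]
tool_rot: [-3.136, 0.139, -0.003]
ft_force: [-0.1, 4.6, 5.0]
grip_width: 0.598
grip_force: 3.0
```

{"name": "send_rows", "arguments": {"rows": [{"x": 0, "y": 0, "z": 0, "roll": 0, "hand": 45}, {"x": 0, "y": 0, "z": 0, "roll": 0, "hand": 45}]}}

```text
time: 10.8
position: [0.49, -0.0595, 0.2022]
tool_rot: [-3.137, 0.139, -0.003]
ft_force: [-0.5, 4.4, 4.5]
grip_width: 0.528
grip_force: 2.5
```

{"name": "send_rows", "arguments": {"rows": [{"x": 0, "y": 0, "z": 0, "roll": 0, "hand": 40}, {"x": 0, "y": 0, "z": 0, "roll": 0, "hand": 40}, {"x": 0, "y": 0, "z": 0, "roll": 0, "hand": 40}]}}

```text
time: 11.1
position: [0.4895, -0.061, 0.2014]
tool_rot: [3.138, -0.141, 0.001]
ft_force: [1.1, 3.8, 3.0]
grip_width: 0.464
grip_force: 2.1
```

{"name": "send_rows", "arguments": {"rows": [{"x": 0, "y": 0, "z": 0, "roll": 0, "hand": 34}, {"x": 0, "y": 0, "z": 0, "roll": 0, "hand": 30}, {"x": 0, "y": 0, "z": 0, "roll": 0, "hand": 30}]}}

```text
time: 11.4
position: [0.4893, -0.061, 0.2013]
tool_rot: [3.138, -0.141, 0.0]
ft_force: [1.8, 4.0, 3.8]
grip_width: 0.36
grip_force: 2.3
```

{"name": "send_rows", "arguments": {"rows": [{"x": 0, "y": 0, "z": 0, "roll": 0, "hand": 26}, {"x": 0, "y": 0, "z": 0, "roll": 0, "hand": 22}, {"x": 0, "y": 0, "z": 0, "roll": 0, "hand": 22}, {"x": 0, "y": 0, "z": 0, "roll": 0, "hand": 22}]}}

```text
time: 11.8
position: [0.4894, -0.0595, 0.2012]
tool_rot: [-3.136, 0.141, -0.0]
ft_force: [2.1, 7.0, 3.4]
grip_width: 0.27
grip_force: 30.0
```

Full squeeze at 23.5 mm confirmed. I'll measure the jar and jaw motion by template tracking against the stored picture.

```bash
cat > trk.py <<'E'
from h import *
o=np.array([.488,-.0668]);v=np.array([.0906,.9959])
def w(s,z):return (*(o+v*s),z)
def patch(im,s,z,h):
    u,q=px("scene",w(s,z));return u,q
def shift(a,b,c,h,r=26):
    """subpixel shift of patch at pixel c (half-size h) from a to b, searched along clamp direction"""
    u,q=np.round(c).astype(int);t=a[q-h:q+h+1,u-h:u+h+1]
    m=cv2.matchTemplate(b[q-h-r:q+h+r+1,u-h-r:u+h+r+1],t,cv2.TM_CCOEFF_NORMED)
    _,k,_,(x,y)=cv2.minMaxLoc(m)
    def sub(p,c,n):return .5*(p-n)/(p-2*c+n) if p-2*c+n else 0
    dx=x-r+(sub(m[y,x-1],m[y,x],m[y,x+1]) if 0<x<2*r else 0);dy=y-r+(sub(m[y-1,x],m[y,x],m[y+1,x]) if 0<y<2*r else 0)
    return dx,dy,k
def mm(c,d,z):
    g=(at("scene",c[0]+d[0],c[1]+d[1],z)-at("scene",*c,z))[:2];return 1000*g@v,1000*(g@[-v[1],v[0]])
def track(new,ref="pics/k1_raw.png"):
    b=get_image("scene");cv2.imwrite(f"pics/{new}.png",b);a=cv2.imread(ref)
    for nm,c,z,h in(("funnel",(280+175/5,140+400/5),.13,11),("honey",(280+172/5,140+485/5),.06,9),("pad",(280+243/5,140+422/5),.05,4),("sleeve",(280+290/5,140+375/5),.05,5)):
        d=shift(a,b,c,h);print(nm,np.round(d,2),"mm along/across",np.round(mm(c,d[:2],z),1))
    print(get_state()["position"].round(4),get_state()["ft_force"].round(1),round(get_state()["grip_width"]*87,1))
E
python3 -c "
from trk import *
track('r1')"
```

```text
funnel [ 0.   -0.01  0.98] mm along/across [-0. -0.]
honey [-0.01 -0.04  1.  ] mm along/across [-0.1 -0.1]
pad [-1.23  1.95  0.73] mm along/across [8.2 1.7]
sleeve [-2.92  2.6   0.8 ] mm along/across [13.7 -0.5]
[ 0.4894 -0.0595  0.2012] [1.2 7.3 2.5] 23.5
```

{"name": "send_rows", "arguments": {"rows": [{"x": 0, "y": 0.5, "z": 0, "roll": 0, "hand": 68}, {"x": 0, "y": 0, "z": 0, "roll": 0, "hand": 68}, {"x": 0, "y": 0, "z": 0, "roll": 0, "hand": 68}, {"x": 0, "y": 0, "z": 0, "roll": 0, "hand": 68}, {"x": 0, "y": 0, "z": 0, "roll": 0, "hand": 68}, {"x": 0, "y": 0, "z": 0, "roll": 0, "hand": 68}]}}

```text
time: 12.45
position: [0.4889, -0.0609, 0.201]
tool_rot: [3.138, -0.142, -0.002]
ft_force: [-0.4, 0.8, 0.4]
grip_width: 0.725
grip_force: 0.2
```

{"name": "send_rows", "arguments": {"rows": [{"x": 0, "y": 0, "z": 0, "roll": 0, "hand": 50}, {"x": 0, "y": 0, "z": 0, "roll": 0, "hand": 40}, {"x": 0, "y": 0, "z": 0, "roll": 0, "hand": 36}, {"x": 0, "y": 0, "z": 0, "roll": 0, "hand": 32}, {"x": 0, "y": 0, "z": 0, "roll": 0, "hand": 28}, {"x": 0, "y": 0, "z": 0, "roll": 0, "hand": 22}, {"x": 0, "y": 0, "z": 0, "roll": 0, "hand": 22}, {"x": 0, "y": 0, "z": 0, "roll": 0, "hand": 22}]}}

```text
time: 13.25
position: [0.4898, -0.0595, 0.2016]
tool_rot: [-3.137, 0.141, -0.002]
ft_force: [-0.0, 6.2, 4.4]
grip_width: 0.272
grip_force: 30.0
```

```bash
python3 -c "
from trk import *
track('r2')"
```

```text
funnel [-0.04 -0.02  0.98] mm along/across [ 0.  -0.1]
honey [-0.01 -0.03  1.  ] mm along/across [-0.1 -0.1]
pad [ 7.38 -9.07  0.66] mm along/across [-42.   -4.3]
sleeve [-4.28  3.86  0.82] mm along/across [20.2 -0.7]
[ 0.4898 -0.0595  0.2016] [1.3 5.9 4.9] 23.5
```

{"name": "send_rows", "arguments": {"rows": [{"x": 0, "y": 0, "z": 0, "roll": 0, "hand": 76}, {"x": 0, "y": 0, "z": 0, "roll": 0, "hand": 76}, {"x": 0, "y": 0, "z": 0, "roll": 0, "hand": 76}, {"x": 0, "y": 0, "z": 0, "roll": 0, "hand": 76}, {"x": 0, "y": 0, "z": 0, "roll": 0, "hand": 76}, {"x": 0, "y": 0, "z": 0, "roll": 0, "hand": 76}, {"x": 0, "y": 0, "z": 0, "roll": 0, "hand": 76}]}}

```text
time: 14.0
position: [0.4891, -0.0607, 0.2011]
tool_rot: [3.138, -0.142, -0.001]
ft_force: [0.3, 0.4, -0.3]
grip_width: 0.813
grip_force: 0.0
```

```bash
python3 -c "
from trk import *
track('r2o')"
```

```text
funnel [-0.04 -0.02  0.98] mm along/across [ 0.  -0.1]
honey [-0.01 -0.03  1.  ] mm along/across [-0.1 -0.1]
pad [ 7.36 -9.08  0.66] mm along/across [-41.9  -4.4]
sleeve [-4.46  3.65  0.73] mm along/across [19.9 -1.6]
[ 0.4892 -0.0608  0.2012] [-0.1  0.6  0.4] 72.7
```

{"name": "send_rows", "arguments": {"rows": [{"x": 0, "y": 0, "z": 0, "roll": 0, "hand": 56}, {"x": 0, "y": 0, "z": 0, "roll": 0, "hand": 46}, {"x": 0, "y": 0, "z": 0, "roll": 0, "hand": 40}, {"x": 0, "y": 0, "z": 0, "roll": 0, "hand": 36}, {"x": 0, "y": 0, "z": 0, "roll": 0, "hand": 32}, {"x": 0, "y": 0, "z": 0, "roll": 0, "hand": 28}, {"x": 0, "y": 0, "z": 0, "roll": 0, "hand": 22}, {"x": 0, "y": 0, "z": 0, "roll": 0, "hand": 22}, {"x": 0, "y": 0, "z": 0, "roll": 0, "hand": 22}]}}

```text
time: 14.95
position: [0.4899, -0.0595, 0.2018]
tool_rot: [-3.137, 0.141, -0.002]
ft_force: [0.2, 6.3, 5.5]
grip_width: 0.271
grip_force: 30.0
```

```bash
python3 -c "
from trk import *
track('r3')
a=cv2.imread('pics/r3.png')[205:260,295:355];b=cv2.imread('pics/k1_raw.png')[205:260,295:355]
cv2.imwrite('pics/r3v.png',cv2.resize(np.hstack([b,a]),None,fx=6.5,fy=6.5,interpolation=cv2.INTER_CUBIC))"
```

```text
funnel [-0.65  0.45  0.89] mm along/across [ 2.3 -0.4]
honey [-0.61  0.46  0.96] mm along/across [ 2.4 -0.3]
pad [ 5.17 -7.03  0.71] mm along/across [-31.3  -4.5]
sleeve [-6.3   6.14  0.8 ] mm along/across [31.1  0. ]
[ 0.4899 -0.0595  0.2018] [-1.   5.6  4.7] 23.6
```

View pics/r3v.png

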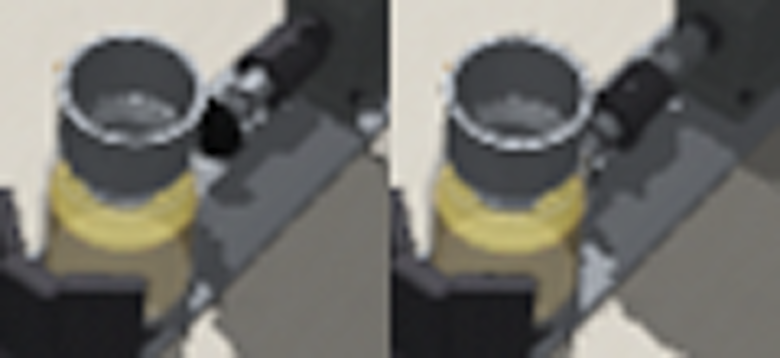

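The picture shows that the jar (left) and the advanced sleeve (right) have met; the jar has started to slide and has moved 2.3 mm. Next pump.

{"name": "send_rows", "arguments": {"rows": [{"x": 0, "y": 0, "z": 0, "roll": 0, "hand": 76}, {"x": 0, "y": 0, "z": 0, "roll": 0, "hand": 76}, {"x": 0, "y": 0, "z": 0, "roll": 0, "hand": 76}, {"x": 0, "y": 0, "z": 0, "roll": 0, "hand": 76}, {"x": 0, "y": 0, "z": 0, "roll": 0, "hand": 76}, {"x": 0, "y": 0, "z": 0, "roll": 0, "hand": 76}, {"x": 0, "y": 0, "z": 0, "roll": 0, "hand": 76}]}}

```text
time: 15.7
position: [0.4891, -0.0607, 0.2011]
tool_rot: [3.138, -0.142, -0.001]
ft_force: [-0.4, -1.0, 0.4]
grip_width: 0.813
grip_force: 0.0
```

{"name": "send_rows", "arguments": {"rows": [{"x": 0, "y": 0, "z": 0, "roll": 0, "hand": 60}, {"x": 0, "y": 0, "z": 0, "roll": 0, "hand": 54}, {"x": 0, "y": 0, "z": 0, "roll": 0, "hand": 50}, {"x": 0, "y": 0, "z": 0, "roll": 0, "hand": 47}, {"x": 0, "y": 0, "z": 0, "roll": 0, "hand": 44}, {"x": 0, "y": 0, "z": 0, "roll": 0, "hand": 41}, {"x": 0, "y": 0, "z": 0, "roll": 0, "hand": 38}, {"x": 0, "y": 0, "z": 0, "roll": 0, "hand": 35}, {"x": 0, "y": 0, "z": 0, "roll": 0, "hand": 32}, {"x": 0, "y": 0, "z": 0, "roll": 0, "hand": 29}]}}

```text
time: 16.7
position: [0.4902, -0.058, 0.2025]
tool_rot: [-3.136, 0.138, -0.003]
ft_force: [-1.4, 6.9, 4.9]
grip_width: 0.361
grip_force: 3.5
```

{"name": "send_rows", "arguments": {"rows": [{"x": 0, "y": 0, "z": 0, "roll": 0, "hand": 26}, {"x": 0, "y": 0, "z": 0, "roll": 0, "hand": 22}, {"x": 0, "y": 0, "z": 0, "roll": 0, "hand": 22}, {"x": 0, "y": 0, "z": 0, "roll": 0, "hand": 22}]}}

```text
time: 17.1
position: [0.4901, -0.0595, 0.2025]
tool_rot: [-3.137, 0.141, -0.003]
ft_force: [-0.5, 2.1, 5.0]
grip_width: 0.271
grip_force: 30.0
```

```bash
python3 -c "
from trk import *
track('r4')"
```

```text
funnel [-3.61  2.99  0.91] mm along/across [14.3 -0.8]
honey [-3.23  2.84  0.87] mm along/across [13.6 -0.6]
pad [ 2.72 -4.39  0.76] mm along/across [-18.5  -3.9]
sleeve [-9.02  8.7   0.82] mm along/across [43.9 -0.1]
[ 0.4901 -0.0595  0.2025] [-1.1  3.6  5.9] 23.1
```

{"name": "send_rows", "arguments": {"rows": [{"x": 0, "y": 0, "z": 0, "roll": 0, "hand": 76}, {"x": 0, "y": 0, "z": 0, "roll": 0, "hand": 76}, {"x": 0, "y": 0, "z": 0, "roll": 0, "hand": 76}, {"x": 0, "y": 0, "z": 0, "roll": 0, "hand": 76}, {"x": 0, "y": 0, "z": 0, "roll": 0, "hand": 76}, {"x": 0, "y": 0, "z": 0, "roll": 0, "hand": 76}, {"x": 0, "y": 0, "z": 0, "roll": 0, "hand": 76}]}}

```text
time: 17.85
position: [0.4891, -0.0607, 0.2011]
tool_rot: [3.138, -0.141, -0.001]
ft_force: [-0.6, 0.3, 0.4]
grip_width: 0.816
grip_force: 0.0
```

```bash
python3 -c "
from trk import *
track('r4o')"
```

```text
funnel [-3.62  3.    0.91] mm along/across [14.4 -0.8]
honey [-3.23  2.83  0.87] mm along/across [13.6 -0.7]
pad [ 2.73 -4.84  0.73] mm along/across [-19.9  -4.9]
sleeve [-9.37  8.68  0.79] mm along/across [44.6 -1. ]
[ 0.4892 -0.0607  0.2012] [-0.  -0.3 -0.2] 72.9
```

{"name": "send_rows", "arguments": {"rows": [{"x": 0, "y": 0, "z": 0, "roll": 0, "hand": 60}, {"x": 0, "y": 0, "z": 0, "roll": 0, "hand": 54}, {"x": 0, "y": 0, "z": 0, "roll": 0, "hand": 50}, {"x": 0, "y": 0, "z": 0, "roll": 0, "hand": 47}, {"x": 0, "y": 0, "z": 0, "roll": 0, "hand": 44}, {"x": 0, "y": 0, "z": 0, "roll": 0, "hand": 41}, {"x": 0, "y": 0, "z": 0, "roll": 0, "hand": 38}, {"x": 0, "y": 0, "z": 0, "roll": 0, "hand": 38}, {"x": 0, "y": 0, "z": 0, "roll": 0, "hand": 38}]}}

```text
time: 18.8
position: [0.4901, -0.0571, 0.2027]
tool_rot: [-3.135, 0.137, -0.002]
ft_force: [-1.5, 7.1, 8.9]
grip_width: 0.442
grip_force: 4.4
```

```bash
python3 -c "
from trk import *
track('r5h')"
```

```text
funnel [-3.67  3.04  0.91] mm along/across [14.6 -0.9]
honey [-3.23  2.89  0.87] mm along/across [13.8 -0.5]
pad [ 1.67 -3.47  0.71] mm along/across [-13.7  -4.1]
sleeve [-10.33   9.98   0.76] mm along/across [50.3 -0.1]
[ 0.4901 -0.057   0.2027] [-1.1  8.   7.5] 38.4
```

{"name": "send_rows", "arguments": {"rows": [{"x": 0, "y": 0, "z": 0, "roll": 0, "hand": 35}, {"x": 0, "y": 0, "z": 0, "roll": 0, "hand": 32}, {"x": 0, "y": 0, "z": 0, "roll": 0, "hand": 29}, {"x": 0, "y": 0, "z": 0, "roll": 0, "hand": 26}, {"x": 0, "y": 0, "z": 0, "roll": 0, "hand": 22}, {"x": 0, "y": 0, "z": 0, "roll": 0, "hand": 22}, {"x": 0, "y": 0, "z": 0, "roll": 0, "hand": 22}]}}

```text
time: 19.55
position: [0.4901, -0.0595, 0.2028]
tool_rot: [-3.138, 0.141, -0.003]
ft_force: [-1.4, 3.3, 8.0]
grip_width: 0.275
grip_force: 30.0
```

```bash
python3 -c "
from trk import *
track('r5')"
```

```text
funnel [-3.69  3.05  0.91] mm along/across [14.6 -0.9]
honey [-3.26  2.9   0.87] mm along/across [13.8 -0.6]
pad [ 0.65 -2.23  0.78] mm along/across [-8.  -3.6]
sleeve [ 2.77 -1.88  0.73] mm along/across [-11.3   1.9]
[ 0.4901 -0.0595  0.2028] [-1.9  4.3  7.6] 23.3
```

The jar has been seated since about 14 mm of travel (firm, no further motion). Estimated press is about 14 mm. I'll check it against the plunger ring.

```bash
python3 -c "
from trk import *
q=[cv2.resize(cv2.imread(f'pics/{n}.png')[200:250,300:350],None,fx=r,fy=r,interpolation=cv2.INTER_CUBIC) for n,r in(('k1_raw',4),('r2',4),('r3',4),('r4',4),('r5',8))]
t=np.hstack(q[:4]);c=np.zeros((600,800,3),np.uint8);c[:200]=t;c[200:,:400]=q[4]
# rectified top picture
tp=get_image('top');u,v=px('top',w(.17,.05)).astype(int);c[200:,400:]=cv2.resize(tp[v-25:v+25,u-25:u+25],(400,400),interpolation=cv2.INTER_CUBIC)
cv2.imwrite('pics/fin.png',c)"
```

```text
(no output)
```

View pics/fin.png

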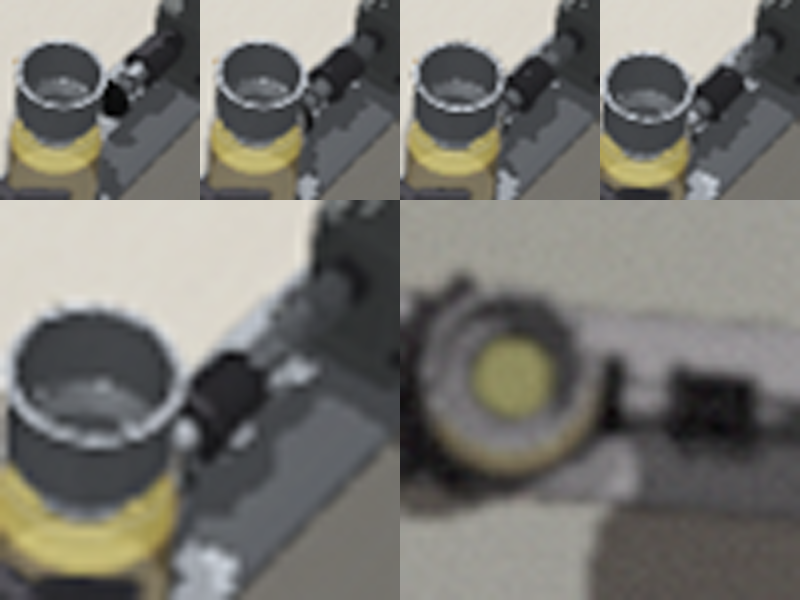

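In the top panel the pad is at about columns 603–622 and the sleeve begins at about 670. The scene panel shows the funnel still seated. I'll compare the pad–sleeve gap numerically with the free state.

Run:
```python
from trk import *
o[:]=[.4895,-.0672]
new=cv2.imread("pics/topnow.png") 
if new is None: new=get_image("top");cv2.imwrite("pics/topnow.png",new)
old=cv2.imread("pics/top0.png")
n=np.array([v[1],-v[0]]) # +x side
for nm,im in(("old",old),("now",new)):
  for lat in(.009,.012):
    ss=np.arange(.06,.17,.002)
    P=np.array([px("top",(*(o+v*s+n*lat),.05)) for s in ss],np.float32)
    val=cv2.remap(im.mean(2).astype(np.float32),P[:,0].reshape(1,-1),P[:,1].reshape(1,-1),cv2.INTER_CUBIC)[0]
    print(nm,lat," ".join(f"{s*1000:.0f}:{x:.0f}" for s,x in zip(ss,val)))
```

```text
old 0.009 60:34 62:35 64:41 66:41 68:42 70:45 72:44 74:42 76:39 78:39 80:41 82:40 84:38 86:38 88:44 90:63 92:86 94:103 96:115 98:116 100:115 102:112 104:109 106:106 108:108 110:114 112:121 114:123 116:115 118:107 120:94 122:76 124:52 126:36 128:33 130:53 132:86 134:111 136:127 138:130 140:127 142:127 144:132 146:137 148:139 150:138 152:135 154:128 156:119 158:110 160:106 162:104 164:109 166:114 168:114 170:115
old 0.012 60:54 62:62 64:66 66:62 68:60 70:64 72:65 74:64 76:64 78:61 80:59 82:57 84:52 86:51 88:57 90:75 92:96 94:116 96:129 98:133 100:133 102:131 104:130 106:128 108:128 110:131 112:133 114:132 116:132 118:123 120:107 122:90 124:60 126:35 128:37 130:60 132:86 134:116 136:136 138:139 140:139 142:138 144:140 146:141 148:140 150:140 152:137 154:130 156:122 158:114 160:110 162:110 164:109 166:108 168:112 170:116
now 0.009 60:22 62:24 64:21 66:19 68:19 70:21 72:21 74:19 76:16 78:18 80:19 82:19 84:19 86:24 88:37 90:65 92:91 94:111 96:125 98:129 100:128 102:127 104:126 106:126 108:121 110:113 112:92 114:64 116:45 118:28 120:21 122:25 124:26 126:25 128:29 130:29 132:26 134:25 136:25 138:26 140:28 142:36 144:46 146:67 148:92 150:111 152:124 154:128 156:127 158:122 160:110 162:96 164:68 166:42 168:26 170:36
now 0.012 60:19 62:20 64:26 66:24 68:21 70:21 72:23 74:25 76:25 78:22 80:19 82:19 84:20 86:29 88:48 90:82 92:109 94:131 96:144 98:146 100:148 102:148 104:147 106:146 108:142 110:134 112:116 114:92 116:74 118:59 120:57 122:59 124:59 126:55 128:52 130:53 132:55 134:57 136:56 138:52 140:50 142:52 144:57 146:80 148:107 150:127 152:140 154:141 156:139 158:135 160:126 162:110 164:81 166:54 168:38 170:45[ WARN:0@0.131] global loadsave.cpp:275 findDecoder imread_('pics/topnow.png'): can't open/read file: check file path/integrity
```

Press comes to about 14 mm (gap 30 → 16 mm), sleeve travel to 56 mm, and the trigger is held fully squeezed. Handing in.

```bash
python3 -c "
from bench import *
s=get_state();print(s['time'],s['grip_width']*87,s['grip_force'],s['ft_force']);print(close_job())"
```

```text
19.7 23.971094022239186 29.999972009122757 [-2.05443986  3.3181869   7.91552289]
the job is handed in; nothing more can be done
None
```

The job is handed in at 19.7 s: the funnel sits in the jar's mouth, the jar stands firmly in the vee jaw with the pad pressed in about 14 mm (measured from the camera), and the trigger is still held squeezed; no verdict came back.

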